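Back off the left-hand nut of a spice grinder with its box key

TASK

The square brass nut that holds the burr of the spice grinder has a left-hand (reverse) thread. Push the steel box key fully down over the nut, turn the key so that the nut unscrews until it comes up against its stop, never tightening or forcing it, then draw the key off and stand it upright on the middle of the white lid lying on the worktop. Do not shift the glass or the sugar jar.

Things in the scene. Friction and masses are not known exactly. Their poses are not given: they have to be found in the camera images.
- grinder: Lower half of a spice grinder, hopper off, fixed: round aluminium housing 156 mm across with a black switch on its side, topped by a flat dark steel burr disc 116 mm across, its upper face 55 mm above the worktop. Origin: centre of the underside, on the axis of spindle and nut; z up. Contact forces on grinder and nut above 50 N (pressing, or twisting with about 0.4 N m) count as forcing.
- nut_top (a point): Centre of the top of the brass nut, on its axis: a 20 mm square block 14 mm high on the burr face, tapering over 6.5 mm more to 14 mm square on top. 76 to 78.6 mm above the worktop at the start, 84.3 mm when fully out. Does not turn with the nut: which way the flats point is not reported, differs from run to run, is unrelated to the grinder's yaw, repeats every quarter turn.
- spindle_top (a point): Top of the 9 mm spindle that sticks up through the nut, 89 mm above the worktop; its 13 mm ring keeps the nut from coming off. LEFT-HAND thread: seen from above clockwise loosens, anticlockwise tightens. The nut rises 3.2 mm per rad, turns with about 0.08 N m and stays where left. It can be loosened by 1.8 to 2.6 rad (differs), then meets a hard stop.
- key_mid (a point): The box key, dark steel, about 0.16 kg, loose, 92 mm high, standing upright on its open end. Point on its axis, 46 mm above that end; z up along the key. From 44 to 92 mm up it is a solid flat grip 56 mm long (key's x) and 12 mm thick (key's y). Below is a square barrel 35 mm wide, 42 mm high, holding the socket, whose flats are parallel to x and y.
- key_foot (a point): Centre of the key's open lower end: socket 22.5 mm square, 40 mm deep. It slips over the nut (1.25 mm play a side) if its flats are within about 0.1 rad of the nut's; if not, it stops on the nut's taper 12 to 20 mm high. Fully down it rests on the burr and stands there by itself, so it may be let go and gripped anew; the nut rises inside the socket and need not lift the key.
- lid_top (a point): Centre of the flat top of a white round plastic lid lying on the worktop, 110 mm across, 7 mm high, fixed; the place to stand the key.
- glass_tumbler: Clear glass tumbler, 84 mm across, 93 mm high, loose, a bystander. Origin: centre of its underside.
- jar_sugar: Squat glass jar of sugar with a wooden-coloured lid, 72 mm across, 81 mm high, loose, a bystander. Origin: centre of its underside.
Not all that is in view belongs to the job. Leave any pink look-alike of the part that bears lid_top alone. What is shaped like the part that bears key_mid but blue is not meant.

How it is judged:
On the way, in this order (a step that is already met when the one before it is completed fails the run):
1. the key is pushed fully down over the nut (z of key_mid in the frame of grinder below 0.105 m and horizontal distance between key_mid and nut_top below 0.005 m and angle between key_mid's own z axis and vertical below 0.12 rad), for 0.2 s.
2. the nut is unscrewed up to its stop with the key on it (height (world z) of nut_top above 0.0835 m and horizontal distance between key_mid and nut_top below 0.006 m), for 0.2 s.
At the end, for the whole second after the job is handed in: The nut is out at its stop (its top within 0.8 mm of the 84.3 mm of the stop) and the key stands upright (within 0.08 rad) and still on the lid, its axis within 25 mm of the lid's centre, let go (height (world z) of nut_top above 0.0835 m and horizontal distance between key_mid and lid_top below 0.025 m and z of key_mid in the frame of lid_top between 0.042 and 0.05 m and angle between key_mid's own z axis and vertical below 0.08 rad); the robot touches nothing.
It fails at once if the grinder or its nut is forced: more than 50 N of contact force on it (pressing the key down, turning on against the stop, or bumping it) (contact force between anything else and grinder above 50 N).
It fails at once if the nut is tightened: its top sinks below 74.8 mm (height (world z) of nut_top below 0.0748 m).
It fails at once if the glass tumbler or the sugar jar is shifted by more than 30 mm (distance of any of glass_tumbler, jar_sugar from where it was at the start of the episode above 0.03 m).
It also fails if it takes over 72 s, if anything falls off the work surface, if the arm or the gripper's body presses on something with over 40 N, if the wrist force passes 120 N, or if a joint passes its speed limit or range.

ROBOT

A 7-joint arm with a two-finger parallel gripper is mounted at the origin on a cart in front of the work surface, level with it; the furniture and walls round the work are solid. World frame = base frame: x ahead of the robot, y to its left, z up, the work surface at z = 0. Lengths are in m, angles in rad, forces in N, time in s.
With the tool pointing down it reaches from about 0.35 to 0.9 m from the base axis. Payload 8.1 kg.
Tool frame: the origin (TCP) lies at the very end of the fingers, on their centre line; the grasp point (between the pads) lies 19 mm behind it (bot.tcp_to_grasp is the z of the grasp point in the tool frame, in m); z points along the fingers, y is the line along which they close (so a half turn about z gives the same grasp; the last joint's range is limited). The gripper opens to 85 mm and grips with 20 to 120 N. Pads are 22 mm wide; open, the fingers measure 114 mm over their backs; the gripper's body (76 mm by 85 mm) begins 54 mm behind the grasp point. The pads swing forward as they close: fully open they stand 13 mm farther back than shut.
Start: joints at [1.026, 0.434, 0.025, 1.573, -0.012, 1.134, -0.075], TCP at [0.267, -0.565, 0.231] pointing down, gripper open.
Joint ranges: [-2.62, 2.62], [-0.44, 2.09], [-1.27, 1.32], [0.08, 2.57], [-1.32, 4.46], [0.12, 2], [-2.74, 2.74]. Speed limits (rad/s): [2.22, 2.22, 3.01, 3.01, 3.14, 3.14, 3.14].

INTERFACE

Orientations are given as [roll, pitch, yaw] about the fixed x, y, z axes, in that order (R = Rz(yaw) Ry(pitch) Rx(roll)).
In Python, from rig import bot gives the robot as it stands.
- The arm moves only by the tool play_rows, never from a script. Its argument "increments" is text: rows parted by semicolons, each of 7 numbers parted by spaces: the shift along the world's x, y, z scaled (see below), then the turn, a rotation vector about the world's x, y, z scaled (see below), then the closure in counts, from 0 (fully open) to 255 (shut). A call has 1 to 20 rows; each row shifts and turns the commanded pose from where the row before left it; what a row does not reach is not made up. The controller multiplies each number of a shift by 0.025 m and each number of a turn by 0.15 rad. A row lasts 1/10 s, in which the tool goes at most 50 mm and 8.59 degrees, less where a joint would pass 70% of its speed; a pose out of reach is approached as far as the arm can. A call with a number of a shift or a turn outside -1 to 1 is refused whole. A call with a gripper value outside its range is refused whole. The fingers move at their own pace and stop on an object; the grip force is fixed at half the most. Time passes only in rows, so rows that do not move let the fingers close. It gives the time, the measured TCP pose, the force, the opening and the grip force at its end, in the units of the state.
- bot.read_state(): the state, without advancing time (a new reading comes with each control period).
- bot.read_camera(name): name is "scene" or "top" or "wrist"; returns a dict with "img" (400x640x3 uint8, red, green, blue), "fx", "fy", "cx", "cy" (pixels), "k1" (the pictures are not rectified: a ray, as slopes to the right and down, at radius r is drawn at 1 + k1 r^2 times it, then the intrinsics apply), "R" (3x3) and "t" (3): a world point X has camera coordinates R X + t. Camera axes: x right, y down, z forward; pixel columns grow to the right and rows downward; lengths in m; the calibration is good to about 2 mm. A picture is of the moment at which its call begins. There is no depth.
- bot.sign_off(): hands the job in; it is judged then, once.
The state is a dict: "time_s": time; "qpos": joint angles; "qd": joint speeds; "joint_efforts": joint torques, N m; "position": TCP position; "ee_rot": TCP orientation; "force": force on the tool from outside, world axes, zero at the start; "wrist_torque": the same for the moment, N m; "gripper_width": finger opening in m; "gripper_force": force on a finger pad.
Only numpy, scipy, OpenCV 4.12 (cv2) and the standard library are available. Lean on these libraries where they do the work, as an engineer would, in place of code of your own. Each camera call takes 0.05 s, during which the arm holds its last target. There are 200 camera calls.

## Working session

There is one attempt and no reset: what is moved stays moved. The work goes in short steps, Python scripts to look and compute and a tool call to move; the robot and the scene stay as the last step left them, time stands still between calls to the robot, and variables do not carry over. Pictures are saved under pics/ and viewed, at most 10 in all, crops included, and the job is handed in when it is done.

Besides the shell and the picture viewer there is one more tool, called after "Emit:" as name(argument=value, ...) on one line, values as JSON. play_rows: Moves the arm, as the interface text tells. Its arguments: {"type":"object","properties":{"increments":{"type":"string"}},"required":["increments"]}

```bash
mkdir -p pics
cat > h.py <<'E'
import numpy as np, cv2
from rig import bot
def cam(n,save=None):
    c=bot.read_camera(n)
    if save: cv2.imwrite('pics/'+save+'.png',cv2.cvtColor(c['img'],cv2.COLOR_RGB2BGR))
    return c
def ray(c,u,v):
    d=np.array([(u-c['cx'])/c['fx'],(v-c['cy'])/c['fy']]);s=d.copy()
    for _ in range(20): s=d/(1+c['k1']*(s@s))
    R=np.array(c['R']);t=np.array(c['t'])
    return -R.T@t, R.T@np.array([s[0],s[1],1.])
def onz(c,u,v,z):
    o,d=ray(c,u,v); return o+d*(z-o[2])/d[2]
def proj(c,X):
    p=np.array(c['R'])@np.array(X)+np.array(c['t']);s=p[:2]/p[2];s=s*(1+c['k1']*(s@s))
    return s*[c['fx'],c['fy']]+[c['cx'],c['cy']]
E
python3 - <<'E'
from h import *
for n in ['scene','top']:
    c=cam(n,n+'0'); print(n,c['fx'],c['k1'],-np.array(c['R']).T@c['t'])
s=bot.read_state();print(s['position'],s['ee_rot'],s['gripper_width'],bot.tcp_to_grasp)
E
```

```text
scene 482.4380888317307 -0.1328265305386212 [0.00447248 1.04282974 0.75899935]
top 473.327861406961 -0.05948971312517596 [0.26154014 0.07380465 1.37947742]
[ 0.26701808 -0.56458013  0.23059666] [-3.14017297e+00  1.20218775e-04  4.41789996e-01] 0.08516410692264599 -0.0187
```

View pics/scene0.png

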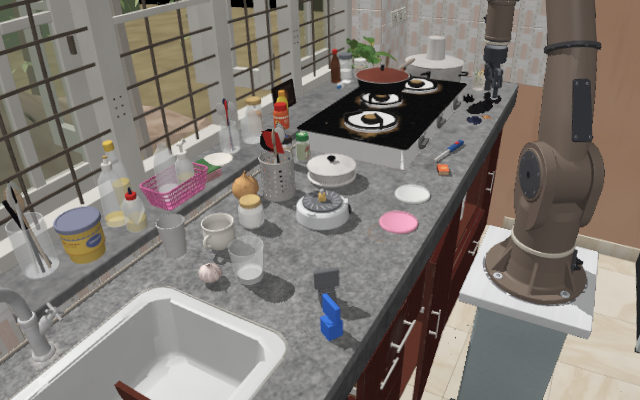

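View pics/top0.png

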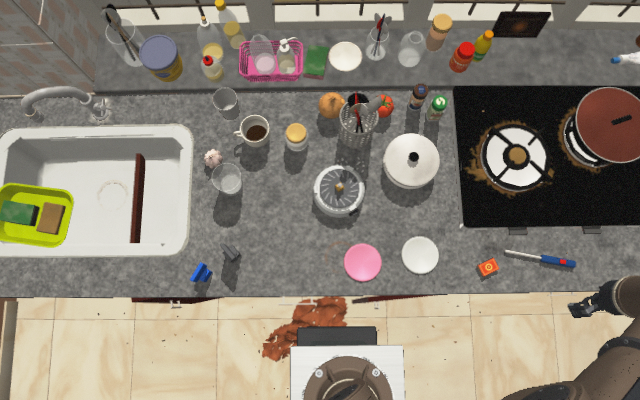

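The top view shows the dark key at (232,254), its blue look-alike at (201,272), the white lid at (420,255) with the pink one at (363,262), and the grinder at (339,190). The tumbler is at (228,180) and the sugar jar at (296,137). The dark steel key and the white lid fit the description, and I'll confirm that in one enlarged crop.

Run:
```python
from h import *
a=cv2.imread('pics/top0.png');b=cv2.imread('pics/scene0.png')
def cr(i,u,v,s,h,k=0): return cv2.resize(i[v-h:v+h,u-h:u+h],(s,s),interpolation=cv2.INTER_CUBIC)
top=np.hstack([cr(a,220,260,400,30),cr(a,339,188,400,32)])
bot_=np.hstack([cr(b,327,295,200,45),cr(b,322,205,200,36),cr(a,392,258,200,50),np.zeros((200,200,3),np.uint8)])
cv2.imwrite('pics/crop1.png',np.vstack([top,bot_]))
c=cam('top')
for n,u,v,z in [('key top',232,254,.09),('lid',420,255,.007),('nut',339,187,.078),('glass',228,180,.05),('jar',296,137,.08),('blue',201,272,.05)]: print(n,onz(c,u,v,z).round(3))
img=c['img'].astype(int)
hsv=cv2.cvtColor(c['img'],cv2.COLOR_RGB2HSV)
m=((hsv[...,1]<30)&(hsv[...,2]>190)).astype(np.uint8);m[:, :390]=0;m[:,450:]=0;m[:230]=0;m[280:]=0
M=cv2.moments(m,True);u,v=M['m10']/M['m00'],M['m01']/M['m00'];print('lid',u,v,M['m00'],onz(c,u,v,.007))
```

```text
key top [0.404 0.313 0.09 ]
lid [ 0.404 -0.218  0.007]
nut [0.593 0.016 0.078]
glass [0.625 0.338 0.05 ]
jar [0.743 0.138 0.08 ]
blue [0.359 0.407 0.05 ]
lid 419.8228571428571 254.46285714285713 1050.0 [ 0.40543514 -0.21776991  0.007     ]
```

View pics/crop1.png

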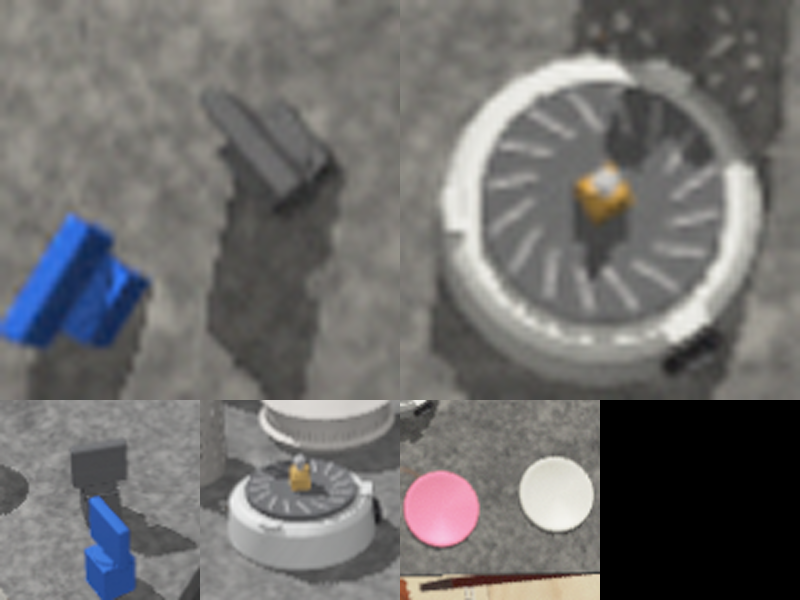

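The crop confirms it: the dark steel key's grip top is near top-view pixel (227.5,252), with its long axis at a yaw of about 0.7. The blue key stands about 0.1 m away from it. The white lid is on the right, and the nut looks roughly diamond-shaped from above. I'll move over the key now.

Emit:
play_rows(increments="0.8 1 0 0 0 0 0;0.8 1 0 0 0 0 0;0.8 1 0 0 0 0 0;0.8 1 0 0 0 0 0;0.8 1 0 0 0 0 0;0.8 1 0 0 0 0 0;0.8 1 0 0 0 0 0;0.8 1 0 0 0 0 0;0.8 1 0 0 0 0 0;0.8 1 0 0 0 0 0;0 1 0 0 0 0 0;0 1 0 0 0 0 0;0 1 0 0 0 0 0;0 1 0 0 0 0 0;0 1 0 0 0 0 0;0 1 0 0 0 0 0;0 1 0 0 0 0 0;0 1 0 0 0 0 0;0 1 0 0 0 0 0;0 1 0 0 0 0 0")

```text
time_s: 2.15
position: [0.4669, -0.064, 0.2312]
ee_rot: [-3.142, 0.0, 0.442]
force: [-0.1, 0.6, -0.4]
gripper_width: 0.0852
gripper_force: 0.0
```

Run:
```python
from h import *
s=bot.read_state();print(s['time_s'],s['position'],s['ee_rot'],s['qpos'],s['force'])
c=cam('wrist');R=np.array(c['R']);o=-R.T@c['t'];print('wristcam',o, 'fwd',R[2],c['fx'],c['k1'])
print(proj(c,[.593,.016,.078]))
```

```text
2.15 [ 0.46692183 -0.06404081  0.23121577] [-3.14153600e+00  2.74535725e-04  4.41644148e-01] [ 0.21706296  0.20082064 -0.22817499  1.91787337  0.05276712  1.02885891
 -1.16307961] [-0.06900106  0.61937368 -0.44238563]
wristcam [ 0.5368979  -0.03101739  0.37384362] fwd [-0.27493614 -0.1280707  -0.95289454] 326.0232109290899 -0.0010621486954646106
[303.2962753    6.20278743]
```

Emit:
play_rows(increments="-0.15 0.97 0 0 0 0.11 0;-0.15 0.97 0 0 0 0.11 0;-0.15 0.97 0 0 0 0.11 0;-0.15 0.97 0 0 0 0.11 0;-0.15 0.97 0 0 0 0.11 0;-0.15 0.97 0 0 0 0.11 0;-0.15 0.97 0 0 0 0.11 0;-0.15 0.97 0 0 0 0.11 0;-0.15 0.97 0 0 0 0.11 0;-0.15 0.97 0 0 0 0.11 0;-0.15 0.97 0 0 0 0.11 0;-0.15 0.97 0 0 0 0.11 0;-0.15 0.97 0 0 0 0.11 0;-0.15 0.97 0 0 0 0.11 0;-0.15 0.97 0 0 0 0.11 0;-0.15 0.97 0 0 0 0.11 0;0 0 0 0 0 0 0")

```text
time_s: 3.9
position: [0.4059, 0.3263, 0.2313]
ee_rot: [-3.14, -0.001, 0.71]
force: [-0.1, 0.3, 0.2]
gripper_width: 0.0856
gripper_force: 0.0
```

Run:
```python
from h import *
s=bot.read_state();print(s['time_s'],s['position'],s['ee_rot'])
c=cam('wrist','w1')
```

```text
3.9 [0.40589482 0.32629072 0.2312816 ] [-3.13963591e+00 -6.74143471e-04  7.10483409e-01]
```

View pics/w1.png

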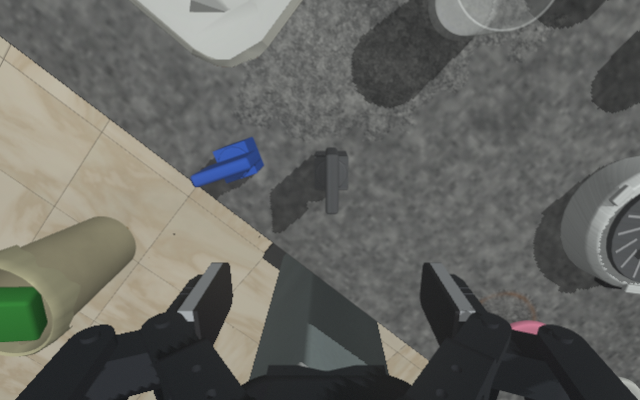

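The wrist view shows the grip's top face running from about (327,150) to (332,213), with the barrel to its right. The blue key is at (228,163), well clear. Next I'll measure the face numerically.

Run:
```python
from h import *
c=cam('wrist')
g=cv2.cvtColor(c['img'],cv2.COLOR_RGB2GRAY)
for v in range(146,218,6): print(v,*g[v,314:354])
```

```text
146 102 101 101 102 101 102 101 103 103 99 91 82 78 79 81 81 82 80 82 88 92 94 92 90 89 92 96 101 105 106 108 107 106 104 102 102 103 105 107 108
152 60 62 62 62 62 63 62 63 60 54 54 58 61 62 62 64 63 63 64 64 68 65 63 63 62 62 62 62 62 63 82 102 107 102 95 89 91 96 103 107
158 58 57 58 58 58 59 58 56 55 61 71 81 86 88 85 85 85 85 86 85 83 80 78 84 87 87 87 86 86 87 87 90 109 123 125 125 122 118 113 108
164 56 57 59 60 60 60 61 60 57 61 71 79 86 87 86 84 85 85 86 85 83 80 80 85 90 89 91 91 86 84 84 88 100 107 105 102 98 96 93 93
170 61 60 60 59 58 58 59 58 57 61 70 80 86 86 84 84 85 86 86 85 84 79 79 86 88 87 87 86 88 89 87 84 87 89 88 90 95 100 105 108
176 57 60 59 59 58 59 59 59 58 59 69 79 86 86 85 84 85 85 85 85 84 79 81 85 87 87 85 86 87 85 82 85 91 94 93 93 95 97 98 98
182 58 57 56 57 58 57 58 58 56 59 70 79 85 86 84 84 84 85 85 85 83 78 80 85 86 85 82 79 81 85 84 87 97 102 100 100 100 101 102 103
188 57 57 62 63 59 57 57 56 55 58 69 78 84 85 84 83 83 84 85 85 83 78 78 81 82 82 83 83 88 91 89 91 101 106 105 105 107 106 104 100
194 64 64 63 63 64 65 67 69 66 63 68 78 84 86 84 84 85 84 84 85 83 78 81 88 90 90 90 90 89 90 93 94 94 94 95 94 93 94 93 94
200 70 78 81 80 85 82 85 91 84 69 67 78 85 85 83 83 84 84 84 85 83 79 87 94 95 96 95 96 96 95 96 98 100 102 103 103 99 94 89 88
206 85 82 84 88 91 95 98 100 92 73 68 78 84 85 84 83 83 84 86 84 83 79 86 94 94 96 101 106 107 108 105 98 92 88 90 92 94 96 97 97
212 103 108 110 109 107 107 107 104 98 89 79 72 71 71 69 70 70 71 73 77 86 103 111 112 114 115 115 114 109 105 100 95 93 92 90 89 88 88 88 88
```

Run:
```python
from h import *
c=cam('wrist');g=cv2.cvtColor(c['img'],cv2.COLOR_RGB2GRAY)
print(g[144:162,330],g[206:218,330])
a=onz(c,329.6,155,.092);b=onz(c,329.6,211.5,.092);print(a,b,np.linalg.norm(a-b),np.arctan2(*(a-b)[1::-1]),(a+b)/2)
print(np.linalg.norm(onz(c,323.5,180,.092)-onz(c,335.8,180,.092)), bot.read_state()['position'])
```

```text
[96 85 67 64 64 64 64 63 71 83 87 87 87 87 87 85 86 85] [ 85  85  84  85  83  74  78  96 103 102 101  99]
[0.4325869  0.34120246 0.092     ] [0.3933012  0.30747588 0.092     ] 0.051776907639683276 0.7094052313356171 [0.41294405 0.32433917 0.092     ]
0.010904161296880833 [0.40732817 0.32218132 0.23100615]
```

Emit:
play_rows(increments="0.26 0.06 0 0 0 0 90;0 0 -0.8 0 0 0 90;0 0 -0.8 0 0 0 90;0 0 -0.8 0 0 0 90;0 0 -0.8 0 0 0 90;0 0 -0.8 0 0 0 90;0 0 -0.8 0 0 0 90;0 0 -0.8 0 0 0 90;0 0 -0.8 0 0 0 90;0 0 -0.8 0 0 0 90;0 0 0 0 0 0 90;0 0 0 0 0 0 90")

```text
time_s: 5.25
position: [0.4143, 0.3239, 0.0515]
ee_rot: [3.141, 0.001, 0.705]
force: [-0.4, 0.2, -0.1]
gripper_width: 0.0552
gripper_force: 0.0
```

Emit:
play_rows(increments="0 0 0 0 0 0 255;0 0 0 0 0 0 255;0 0 0 0 0 0 255;0 0 0 0 0 0 255;0 0 0 0 0 0 255;0 0 0 0 0 0 255")

```text
time_s: 5.85
position: [0.414, 0.3247, 0.0518]
ee_rot: [3.141, -0.001, 0.706]
force: [-0.4, -1.8, 6.5]
gripper_width: 0.011
gripper_force: 60.2
```

Emit:
play_rows(increments="0 0 1 0 0 0 255;0 0 1 0 0 0 255;0 0 1 0 0 0 255;0 0 1 0 0 0 255;0 0 1 0 0 0 255;0 0 1 0 0 0 255;0 0 0 0 0 0 255")

```text
time_s: 6.55
position: [0.4148, 0.3258, 0.2043]
ee_rot: [3.141, -0.005, 0.706]
force: [0.2, -0.1, -1.9]
gripper_width: 0.0113
gripper_force: 59.2
```

Run:
```python
from h import *
s=bot.read_state();print(s['time_s'],s['position'],s['ee_rot'],s['qpos'],s['force'],s['wrist_torque'],s['gripper_width'])
c=cam('scene');c2=cam('wrist')
a=cv2.cvtColor(c['img'],cv2.COLOR_RGB2BGR)[150:350,230:430]
cv2.imwrite('pics/g1.png',np.hstack([cv2.resize(a,(400,400)),cv2.resize(cv2.cvtColor(c2['img'],cv2.COLOR_RGB2BGR)[200:400,220:420],(400,400))]))
```

```text
6.55 [0.41476619 0.3258094  0.20429511] [ 3.14144739 -0.00505948  0.70572953] [-0.38609722  0.3482977  -0.49359405  1.81914791  0.19242499  1.01628401
 -1.82077868] [ 0.15002329 -0.074718   -1.87021207] [ 0.01661884  0.00944181 -0.03415954] 0.011259893307768793
```

View pics/g1.png

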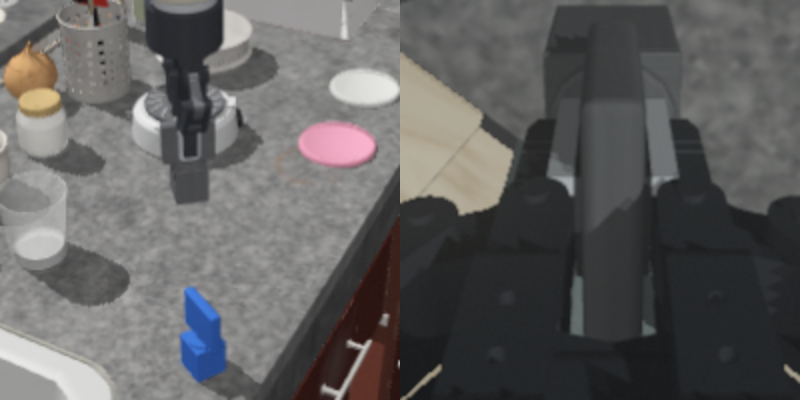

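The key is gripped (11 mm, 59 N) and hangs straight. In the wrist view its foot front edge is at row 203.5 and columns 297–360. I'll carry it to about 100 mm short of the nut so the wrist camera can look down on the nut.

Emit:
play_rows(increments="0.27 -1 0 0 0 0 255;0.27 -1 0 0 0 0 255;0.27 -1 0 0 0 0 255;0.27 -1 0 0 0 0 255;0.27 -1 0 0 0 0 255;0.27 -1 0 0 0 0 255;0.27 -1 0 0 0 0 255;0.27 -1 0 0 0 0 255;0.27 -1 0 0 0 0 255;0.27 -1 0 0 0 0 255;0.27 -1 0 0 0 0 255;0.27 -1 0 0 0 0 255;0.27 -1 0 0 0 0 255;0.27 -1 0 0 0 0 255;0.27 -1 0 0 0 0 255;0 0 -0.8 0 0 0 255;0 0 -0.8 0 0 0 255;0 0 0 0 0 0 255;0 0 0 0 0 0 255;0 0 0 0 0 0 255")

```text
time_s: 8.65
position: [0.5152, -0.0503, 0.1618]
ee_rot: [3.141, -0.0, 0.706]
force: [0.2, 0.1, -2.7]
gripper_width: 0.0112
gripper_force: 59.0
```

Run:
```python
from h import *
s=bot.read_state();print(s['time_s'],s['position'],s['ee_rot'],s['qpos'])
c=cam('wrist')
u,v=proj(c,[.593,.016,.078]);print(u,v)
cc=cv2.cvtColor(c['img'],cv2.COLOR_RGB2BGR);np.save('w.npy',c['img'])
u,v=int(u),int(v);v=max(v,50)
cv2.imwrite('pics/n1.png',np.hstack([cv2.resize(cc[v-50:v+50,u-50:u+50],(400,400),interpolation=cv2.INTER_CUBIC),cv2.resize(cc[190:290,280:380],(400,400),interpolation=cv2.INTER_CUBIC)]));print(u,v)
```

```text
8.65 [ 0.51519927 -0.05025236  0.16175006] [ 3.14138345e+00 -2.91026136e-04  7.06182953e-01] [ 0.2487477   0.36046256 -0.32834278  1.89969167  0.14524423  0.90397602
 -1.01464458]
326.5334565229127 58.673501791943806
326 58
```

View pics/n1.png

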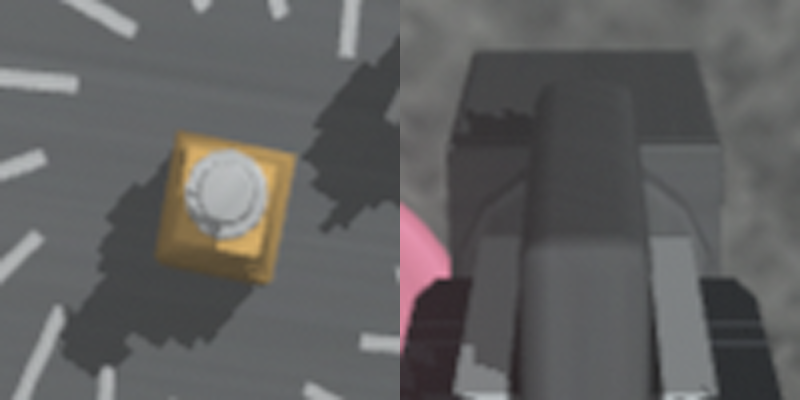

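Left crop: the nut's corners are at about (180,132), (297,155), (270,285) and (158,260), with sharp edges. Right crop: the key's foot front edge is at row 202.5 and its shoulder front edge at row 226. I'll compute poses from these.

Run:
```python
from h import *
s=bot.read_state();p=np.array(s['position']);c=cam('wrist')
hsv=cv2.cvtColor(c['img'],cv2.COLOR_RGB2HSV)
m=((hsv[...,0]>10)&(hsv[...,0]<30)&(hsv[...,1]>100)).astype(np.uint8);m[120:]=0;m[:,:260]=0;m[:,400:]=0
cn=max(cv2.findContours(m,0,2)[0],key=cv2.contourArea);h=cv2.convexHull(cn)[:,0].astype(float)
print('area',cv2.contourArea(cn))
w=np.array([onz(c,u,v,.0705)[:2] for u,v in h])
r=cv2.minAreaRect((w*1000).astype(np.float32));print('nut rect',r)
k=np.array([[180,132],[297,155],[270,285],[158,260]])/4+[276,8]
for z in(.0705,.06):
  q=np.array([onz(c,u,v,z)[:2] for u,v in k]);print(z,q.mean(0));e=np.roll(q,-1,0)-q;print(np.linalg.norm(e,axis=1),np.arctan2(e[:,1],e[:,0])%(np.pi/2))
yaw=s['ee_rot'][2];tx=np.array([np.cos(yaw),np.sin(yaw)]);ty=np.array([np.sin(yaw),-np.cos(yaw)])
for n,a,b,z in[('foot',(298.75,202.5),(353.75,202.5),p[2]-.0518),('shoulder',(291.75,226.3),(360.5,226.3),p[2]-.0098)]:
  A,B=onz(c,*a,z)[:2],onz(c,*b,z)[:2];M=(A+B)/2-p[:2]
  print(n,'width',np.linalg.norm(A-B),'centre rel tool x,y',M@tx-.0175,M@ty,'yawerr',np.arctan2((B-A)@tx,(B-A)@ty))
print(p,yaw)
```

```text
area 846.0
nut rect ((595.4075317382812, 13.604851722717285), (19.832191467285156, 19.197357177734375), 28.574954986572266)
0.0705 [0.59575874 0.01286337]
[0.01942745 0.02033891 0.01920448 0.01978015] [0.5288987  0.50286258 0.50004137 0.51380617]
0.06 [0.59673089 0.01344226]
[0.02029846 0.02125077 0.02006549 0.02066697] [0.5288987  0.50286258 0.50004137 0.51380617]
foot width 0.03440567193182762 centre rel tool x,y -0.001607202375216537 -0.0001244164712244424 yawerr -0.0003906338904468657
shoulder width 0.034518473848033436 centre rel tool x,y -0.0008907499355150714 -0.00019865802904140548 yawerr -0.0003359894555406955
[ 0.51540991 -0.05028621  0.16199818] 0.7061230649699692
```

Emit:
play_rows(increments="0.318 0.259 0 0 0 0.912 255;0.318 0.259 0 0 0 0.912 255;0.318 0.259 0 0 0 0.912 255;0.318 0.259 0 0 0 0.912 255;0.318 0.259 0 0 0 0.912 255;0.318 0.259 0 0 0 0.912 255;0.318 0.259 0 0 0 0.912 255;0.318 0.259 0 0 0 0.912 255;0.318 0.259 0 0 0 0.912 255;0.318 0.259 0 0 0 0.912 255;0 0 0 0 0 0 255;0 0 0 0 0 0 255;0 0 0 0 0 0 255")

```text
time_s: 10.05
position: [0.5941, 0.0137, 0.1615]
ee_rot: [-3.141, 0.0, 2.07]
force: [-0.1, -0.3, -2.7]
gripper_width: 0.0111
gripper_force: 59.1
```

Run:
```python
from h import *
P=[]
for i in range(3):
  c=cam('wrist');s=bot.read_state();P.append([*s['position'],*s['ee_rot']])
print(s['time_s'],np.round(P,4),s['force'],s['wrist_torque'],s['qpos'])
```

```text
10.2 [[ 5.9410e-01  1.3700e-02  1.6150e-01 -3.1413e+00  6.0000e-04  2.0708e+00]
 [ 5.9420e-01  1.3700e-02  1.6150e-01 -3.1413e+00  5.0000e-04  2.0714e+00]
 [ 5.9420e-01  1.3900e-02  1.6150e-01 -3.1415e+00  5.0000e-04  2.0719e+00]] [ 0.40951739 -0.04818925 -1.95151652] [-0.00243419  0.0231204  -0.05193493] [ 0.32131319  0.53291228 -0.63301722  1.69671692  0.35867411  1.03039481
  0.06832301]
```

Emit:
play_rows(increments="0.028 0.024 -0.3 0 0 0 255;0 0 -0.3 0 0 0 255;0 0 -0.3 0 0 0 255;0 0 -0.3 0 0 0 255;0 0 -0.08 0 0 0 255;0 0 -0.08 0 0 0 255;0 0 0 0 0 0 255")

```text
time_s: 10.9
position: [0.5952, 0.0149, 0.1272]
ee_rot: [-3.142, -0.0, 2.074]
force: [0.1, 0.7, -1.4]
gripper_width: 0.0114
gripper_force: 59.2
```

Emit:
play_rows(increments="0 0 -0.08 0 0 0 255;0 0 -0.08 0 0 0 255;0 0 0 0 0 0 255")

```text
time_s: 11.2
position: [0.5951, 0.0148, 0.1232]
ee_rot: [-3.141, 0.0, 2.074]
force: [0.2, -0.2, -0.3]
gripper_width: 0.0111
gripper_force: 59.2
```

Emit:
play_rows(increments="0 0 -0.08 0 0 0 255;0 0 -0.08 0 0 0 255;0 0 0 0 0 0 255")

```text
time_s: 11.5
position: [0.595, 0.0147, 0.119]
ee_rot: [-3.141, -0.0, 2.074]
force: [-0.6, -1.3, -1.7]
gripper_width: 0.0115
gripper_force: 59.2
```

Emit:
play_rows(increments="0 0 -0.08 0 0 0 255;0 0 -0.08 0 0 0 255;0 0 0 0 0 0 255")

```text
time_s: 11.8
position: [0.595, 0.0148, 0.115]
ee_rot: [-3.141, -0.0, 2.074]
force: [0.3, -0.5, -1.9]
gripper_width: 0.0118
gripper_force: 59.2
```

Emit:
play_rows(increments="0 0 -0.08 0 0 0 255;0 0 -0.08 0 0 0 255;0 0 0 0 0 0 255")

```text
time_s: 12.1
position: [0.595, 0.0148, 0.111]
ee_rot: [-3.141, -0.0, 2.074]
force: [0.7, 0.6, -2.0]
gripper_width: 0.0114
gripper_force: 59.2
```

Emit:
play_rows(increments="0 0 -0.08 0 0 0 255;0 0 -0.04 0 0 0 255;0 0 0 0 0 0 255")

```text
time_s: 12.4
position: [0.5951, 0.0148, 0.1081]
ee_rot: [-3.141, -0.0, 2.074]
force: [0.2, 0.0, -1.8]
gripper_width: 0.011
gripper_force: 59.2
```

Emit:
play_rows(increments="0 0 -0.02 0 0 0 255;0 0 0 0 0 0 255")

```text
time_s: 12.6
position: [0.5952, 0.0148, 0.1078]
ee_rot: [3.142, 0.0, 2.074]
force: [-0.4, 0.2, -2.1]
gripper_width: 0.0118
gripper_force: 59.2
```

Emit:
play_rows(increments="0.0035 0.0008 0 0 0 -0.5 255;0.0035 0.0008 0 0 0 -0.5 255;0.0035 0.0008 0 0 0 -0.5 255;0.0035 0.0008 0 0 0 -0.5 255;0 0 0 0 0 0 255")

```text
time_s: 13.1
position: [0.5959, 0.0145, 0.1082]
ee_rot: [3.141, 0.001, 1.772]
force: [-0.3, -1.4, -0.0]
gripper_width: 0.0113
gripper_force: 59.5
```

```bash
cat > st.py <<'E'
from h import *
s=bot.read_state();print(round(s['time_s'],2),np.round(s['position'],4),np.round(s['ee_rot'],3),'F',np.round(s['force'],1),'T',np.round(s['wrist_torque'],3),'q7',round(s['qpos'][6],2),'w',round(s['gripper_width'],4))
E
python3 st.py
```

```text
13.1 [0.5959 0.0145 0.1082] [3.141e+00 1.000e-03 1.772e+00] F [-0.3 -1.4 -0. ] T [-0.333 -0.048  0.058] q7 -0.23 w 0.0113
```

Torque is small and lateral forces are low, so I'll continue up to about 1.2 rad.

Emit:
play_rows(increments="0.0035 0.0008 0 0 0 -0.5 255;0.0035 0.0008 0 0 0 -0.5 255;0.0035 0.0008 0 0 0 -0.5 255;0.0035 0.0008 0 0 0 -0.5 255;0.0032 -0.0014 0 0 0 -0.5 255;0.0032 -0.0014 0 0 0 -0.5 255;0.0032 -0.0014 0 0 0 -0.5 255;0.0032 -0.0014 0 0 0 -0.5 255;0 0 0 0 0 0 255")

```text
time_s: 14.0
position: [0.5964, 0.0144, 0.1086]
ee_rot: [3.14, 0.001, 1.173]
force: [-0.9, -1.9, 4.1]
gripper_width: 0.011
gripper_force: 60.0
```

```bash
python3 st.py
```

```text
14.0 [0.5964 0.0144 0.1086] [3.140e+00 1.000e-03 1.173e+00] F [-0.9 -1.9  4.1] T [-0.489  0.267  0.065] q7 -0.74 w 0.011
```

Emit:
play_rows(increments="0.0032 -0.0014 0 0 0 -0.5 255;0.0032 -0.0014 0 0 0 -0.5 255;0.0032 -0.0014 0 0 0 -0.5 255;0.0032 -0.0014 0 0 0 -0.5 255;0 0 0 0 0 0 255;0 0 0 0 0 0 255")

```text
time_s: 14.6
position: [0.5967, 0.0143, 0.1082]
ee_rot: [3.141, 0.0, 0.876]
force: [-0.3, -2.1, 3.7]
gripper_width: 0.0115
gripper_force: 59.9
```

```bash
python3 st.py
```

```text
14.6 [0.5967 0.0143 0.1082] [3.141 0.    0.876] F [-0.3 -2.1  3.7] T [-0.713  0.211  0.055] q7 -0.99 w 0.0115
```

Emit:
play_rows(increments="0.002 -0.003 0 0 0 -0.5 255;0.002 -0.003 0 0 0 -0.5 255;0.002 -0.003 0 0 0 -0.5 255;0.002 -0.003 0 0 0 -0.5 255;0.002 -0.003 0 0 0 -0.4 255;0.002 -0.003 0 0 0 -0.4 255;0 0 0 0 0 0 255")

```text
time_s: 15.3
position: [0.5969, 0.014, 0.1083]
ee_rot: [3.141, -0.0, 0.454]
force: [-1.0, -3.6, 4.0]
gripper_width: 0.0114
gripper_force: 60.1
```

```bash
python3 st.py
```

```text
15.3 [0.5969 0.014  0.1083] [ 3.141 -0.     0.454] F [-1.  -3.6  4. ] T [-0.584  0.391  0.083] q7 -1.35 w 0.0114
```

Emit:
play_rows(increments="0.002 -0.003 0 0 0 -0.2 255;0.002 -0.003 0 0 0 -0.2 255;0.002 -0.003 0 0 0 -0.2 255;0 0 0 0 0 0 255")

```text
time_s: 15.7
position: [0.5969, 0.0139, 0.1082]
ee_rot: [3.141, 0.0, 0.365]
force: [-1.9, -2.5, 5.0]
gripper_width: 0.0112
gripper_force: 60.3
```

```bash
python3 st.py
```

```text
15.7 [0.5969 0.0139 0.1082] [3.141 0.    0.365] F [-1.9 -2.5  5. ] T [-0.519  0.525  0.089] q7 -1.42 w 0.0112
```

Emit:
play_rows(increments="0.001 -0.003 0 0 0 -0.2 255;0.001 -0.003 0 0 0 -0.2 255;0 0 0 0 0 0 255")

```text
time_s: 16.0
position: [0.5969, 0.0138, 0.1082]
ee_rot: [3.141, 0.0, 0.305]
force: [-2.3, -1.9, 5.3]
gripper_width: 0.0116
gripper_force: 60.3
```

```bash
python3 st.py
```

```text
16.0 [0.5969 0.0138 0.1082] [3.141 0.    0.305] F [-2.3 -1.9  5.3] T [-0.462  0.514  0.078] q7 -1.47 w 0.0116
```

Emit:
play_rows(increments="0.001 -0.003 0 0 0 -0.2 255;0.001 -0.003 0 0 0 -0.2 255;0 0 0 0 0 0 255")

```text
time_s: 16.3
position: [0.5969, 0.0138, 0.1081]
ee_rot: [3.142, 0.0, 0.245]
force: [-2.3, -1.6, 3.6]
gripper_width: 0.0112
gripper_force: 60.2
```

```bash
python3 st.py
```

```text
16.3 [0.5969 0.0138 0.1081] [3.142 0.    0.245] F [-2.3 -1.6  3.6] T [-0.439  0.493  0.1  ] q7 -1.52 w 0.0112
```

Emit:
play_rows(increments="0.001 -0.003 0 0 0 -0.2 255;0.001 -0.003 0 0 0 -0.2 255;0 0 0 0 0 0 255")

```text
time_s: 16.6
position: [0.597, 0.0137, 0.1081]
ee_rot: [-3.142, 0.0, 0.185]
force: [-1.7, -1.4, 4.6]
gripper_width: 0.011
gripper_force: 60.3
```

```bash
python3 st.py
```

```text
16.6 [0.597  0.0137 0.1081] [-3.142  0.     0.185] F [-1.7 -1.4  4.6] T [-0.378  0.566  0.072] q7 -1.57 w 0.011
```

Emit:
play_rows(increments="0 -0.003 0 0 0 -0.15 255;0 -0.003 0 0 0 -0.15 255;0 0 0 0 0 0 255")

```text
time_s: 16.9
position: [0.597, 0.0136, 0.1081]
ee_rot: [-3.141, 0.0, 0.14]
force: [-3.5, -0.3, 5.3]
gripper_width: 0.0112
gripper_force: 60.3
```

```bash
python3 st.py
```

```text
16.9 [0.597  0.0136 0.1081] [-3.141  0.     0.14 ] F [-3.5 -0.3  5.3] T [-0.282  0.615  0.063] q7 -1.61 w 0.0112
```

Emit:
play_rows(increments="0 -0.003 0 0 0 -0.15 255;0 -0.003 0 0 0 -0.15 255;0 0 0 0 0 0 255")

```text
time_s: 17.2
position: [0.597, 0.0136, 0.1081]
ee_rot: [-3.141, 0.0, 0.095]
force: [-2.4, -1.0, 4.9]
gripper_width: 0.0112
gripper_force: 60.2
```

```bash
python3 st.py
```

```text
17.2 [0.597  0.0136 0.1081] [-3.141  0.     0.095] F [-2.4 -1.   4.9] T [-0.243  0.586  0.078] q7 -1.65 w 0.0112
```

Emit:
play_rows(increments="0 -0.003 0 0 0 -0.15 255;0 -0.003 0 0 0 -0.15 255;0 0 0 0 0 0 255")

```text
time_s: 17.5
position: [0.597, 0.0135, 0.1081]
ee_rot: [-3.141, 0.0, 0.05]
force: [-1.4, -0.5, 5.2]
gripper_width: 0.0112
gripper_force: 60.3
```

```bash
python3 st.py
```

```text
17.5 [0.597  0.0135 0.1081] [-3.141  0.     0.05 ] F [-1.4 -0.5  5.2] T [-0.18   0.643  0.062] q7 -1.69 w 0.0112
```

Emit:
play_rows(increments="0 -0.003 0 0 0 -0.15 255;0 -0.003 0 0 0 -0.15 255;0 0 0 0 0 0 255")

```text
time_s: 17.8
position: [0.597, 0.0135, 0.1081]
ee_rot: [-3.141, 0.0, 0.005]
force: [-2.1, 0.1, 4.6]
gripper_width: 0.011
gripper_force: 60.2
```

```bash
python3 st.py
```

```text
17.8 [0.597  0.0135 0.1081] [-3.141  0.     0.005] F [-2.1  0.1  4.6] T [-0.118  0.624  0.092] q7 -1.72 w 0.011
```

Turned 2.07 rad so far, still running free.

Emit:
play_rows(increments="0 -0.003 0 0 0 -0.15 255;0 -0.003 0 0 0 -0.15 255;0 0 0 0 0 0 255")

```text
time_s: 18.1
position: [0.5969, 0.0134, 0.1081]
ee_rot: [-3.141, 0.0, -0.04]
force: [-1.8, -0.6, 5.4]
gripper_width: 0.0114
gripper_force: 60.3
```

```bash
python3 st.py
```

```text
18.1 [0.5969 0.0134 0.1081] [-3.141  0.    -0.04 ] F [-1.8 -0.6  5.4] T [-0.077  0.583  0.086] q7 -1.76 w 0.0114
```

Emit:
play_rows(increments="0 -0.003 0 0 0 -0.15 255;0 -0.003 0 0 0 -0.15 255;0 0 0 0 0 0 255")

```text
time_s: 18.4
position: [0.597, 0.0134, 0.1081]
ee_rot: [-3.141, 0.0, -0.085]
force: [-2.7, 0.0, 5.7]
gripper_width: 0.0114
gripper_force: 60.3
```

```bash
python3 st.py
```

```text
18.4 [0.597  0.0134 0.1081] [-3.141  0.    -0.085] F [-2.7  0.   5.7] T [0.042 0.587 0.075] q7 -1.8 w 0.0114
```

Emit:
play_rows(increments="0 -0.003 0 0 0 -0.15 255;0 -0.003 0 0 0 -0.15 255;0 0 0 0 0 0 255")

```text
time_s: 18.7
position: [0.597, 0.0133, 0.1081]
ee_rot: [-3.141, 0.0, -0.13]
force: [-1.7, -0.3, 3.7]
gripper_width: 0.0112
gripper_force: 60.2
```

```bash
python3 st.py
```

```text
18.7 [0.597  0.0133 0.1081] [-3.141  0.    -0.13 ] F [-1.7 -0.3  3.7] T [0.037 0.673 0.126] q7 -1.84 w 0.0112
```

Emit:
play_rows(increments="0 -0.003 0 0 0 -0.15 255;0 -0.003 0 0 0 -0.15 255;0 0 0 0 0 0 255")

```text
time_s: 19.0
position: [0.5969, 0.0132, 0.1081]
ee_rot: [-3.141, 0.0, -0.174]
force: [-2.3, 1.3, 5.1]
gripper_width: 0.0114
gripper_force: 60.2
```

```bash
python3 st.py
```

```text
19.0 [0.5969 0.0132 0.1081] [-3.141  0.    -0.174] F [-2.3  1.3  5.1] T [0.159 0.627 0.103] q7 -1.87 w 0.0114
```

Emit:
play_rows(increments="0 -0.003 0 0 0 -0.2 255;0 0 0 0 0 0 255")

```text
time_s: 19.2
position: [0.5969, 0.0132, 0.1081]
ee_rot: [-3.141, 0.0, -0.205]
force: [-2.6, 0.1, 5.1]
gripper_width: 0.0112
gripper_force: 60.3
```

```bash
python3 st.py
```

```text
19.2 [0.5969 0.0132 0.1081] [-3.141  0.    -0.205] F [-2.6  0.1  5.1] T [0.11  0.636 0.088] q7 -1.9 w 0.0112
```

Emit:
play_rows(increments="0 -0.003 0 0 0 -0.2 255;0 0 0 0 0 0 255")

```text
time_s: 19.4
position: [0.5969, 0.0132, 0.1081]
ee_rot: [-3.141, 0.0, -0.235]
force: [-2.0, 1.0, 5.5]
gripper_width: 0.0112
gripper_force: 60.3
```

```bash
python3 st.py
```

```text
19.4 [0.5969 0.0132 0.1081] [-3.141  0.    -0.235] F [-2.   1.   5.5] T [0.168 0.616 0.055] q7 -1.92 w 0.0112
```

Just noise, so the nut is still turning freely (2.31 rad so far).

Emit:
play_rows(increments="0 -0.003 0 0 0 -0.15 255;0 -0.003 0 0 0 -0.15 255;0 0 0 0 0 0 255")

```text
time_s: 19.7
position: [0.5969, 0.0132, 0.1081]
ee_rot: [-3.141, 0.001, -0.279]
force: [-2.9, -0.2, 5.9]
gripper_width: 0.0111
gripper_force: 60.3
```

```bash
python3 st.py
```

```text
19.7 [0.5969 0.0132 0.1081] [-3.141e+00  1.000e-03 -2.790e-01] F [-2.9 -0.2  5.9] T [0.267 0.585 0.141] q7 -1.96 w 0.0111
```

Emit:
play_rows(increments="0 -0.003 0 0 0 -0.15 255;0 -0.003 0 0 0 -0.15 255;0 0 0 0 0 0 255")

```text
time_s: 20.0
position: [0.5969, 0.0131, 0.1081]
ee_rot: [-3.141, 0.001, -0.324]
force: [-2.4, 1.7, 4.8]
gripper_width: 0.0118
gripper_force: 60.3
```

```bash
python3 st.py
```

```text
20.0 [0.5969 0.0131 0.1081] [-3.141e+00  1.000e-03 -3.240e-01] F [-2.4  1.7  4.8] T [0.318 0.664 0.061] q7 -2.0 w 0.0118
```

Emit:
play_rows(increments="-0.001 -0.002 0 0 0 -0.15 255;-0.001 -0.002 0 0 0 -0.15 255;0 0 0 0 0 0 255")

```text
time_s: 20.3
position: [0.5969, 0.0131, 0.1081]
ee_rot: [-3.141, 0.001, -0.369]
force: [-2.8, 1.6, 5.7]
gripper_width: 0.0118
gripper_force: 60.3
```

```bash
python3 st.py
```

```text
20.3 [0.5969 0.0131 0.1081] [-3.141e+00  1.000e-03 -3.690e-01] F [-2.8  1.6  5.7] T [0.384 0.668 0.056] q7 -2.04 w 0.0118
```

Emit:
play_rows(increments="-0.001 -0.002 0 0 0 -0.15 255;-0.001 -0.002 0 0 0 -0.15 255;0 0 0 0 0 0 255")

```text
time_s: 20.6
position: [0.5969, 0.013, 0.1081]
ee_rot: [-3.141, 0.001, -0.414]
force: [-2.5, 1.4, 5.4]
gripper_width: 0.0116
gripper_force: 60.3
```

```bash
python3 st.py
```

```text
20.6 [0.5969 0.013  0.1081] [-3.141e+00  1.000e-03 -4.140e-01] F [-2.5  1.4  5.4] T [0.355 0.596 0.084] q7 -2.07 w 0.0116
```

Emit:
play_rows(increments="-0.001 -0.002 0 0 0 -0.15 255;-0.001 -0.002 0 0 0 -0.15 255;0 0 0 0 0 0 255")

```text
time_s: 20.9
position: [0.5968, 0.013, 0.1081]
ee_rot: [-3.14, 0.001, -0.459]
force: [-1.9, 2.1, 5.5]
gripper_width: 0.0111
gripper_force: 60.3
```

```bash
python3 st.py
```

```text
20.9 [0.5968 0.013  0.1081] [-3.14e+00  1.00e-03 -4.59e-01] F [-1.9  2.1  5.5] T [0.345 0.657 0.073] q7 -2.11 w 0.0111
```

Emit:
play_rows(increments="-0.001 -0.002 0 0 0 -0.2 255;0 0 0 0 0 0 255")

```text
time_s: 21.1
position: [0.5968, 0.0129, 0.1081]
ee_rot: [-3.14, 0.001, -0.489]
force: [-1.7, 1.9, 5.7]
gripper_width: 0.0113
gripper_force: 60.3
```

```bash
python3 st.py
```

```text
21.1 [0.5968 0.0129 0.1081] [-3.14e+00  1.00e-03 -4.89e-01] F [-1.7  1.9  5.7] T [0.457 0.577 0.103] q7 -2.14 w 0.0113
```

Emit:
play_rows(increments="-0.001 -0.002 0 0 0 -0.2 255;0 0 0 0 0 0 255")

```text
time_s: 21.3
position: [0.5968, 0.0129, 0.1081]
ee_rot: [-3.14, 0.001, -0.519]
force: [-2.8, 1.8, 4.7]
gripper_width: 0.011
gripper_force: 60.2
```

```bash
python3 st.py
```

```text
21.3 [0.5968 0.0129 0.1081] [-3.14e+00  1.00e-03 -5.19e-01] F [-2.8  1.8  4.7] T [0.44  0.652 0.062] q7 -2.16 w 0.011
```

Emit:
play_rows(increments="-0.001 -0.002 0 0 0 -0.2 255;0 0 0 0 0 0 255")

```text
time_s: 21.5
position: [0.5968, 0.0129, 0.1081]
ee_rot: [-3.14, 0.001, -0.549]
force: [-2.2, 2.4, 4.8]
gripper_width: 0.0115
gripper_force: 60.2
```

```bash
python3 st.py
```

```text
21.5 [0.5968 0.0129 0.1081] [-3.14e+00  1.00e-03 -5.49e-01] F [-2.2  2.4  4.8] T [0.461 0.555 0.053] q7 -2.19 w 0.0115
```

Emit:
play_rows(increments="-0.001 -0.002 0 0 0 -0.2 255;0 0 0 0 0 0 255")

```text
time_s: 21.7
position: [0.5967, 0.0128, 0.1081]
ee_rot: [-3.14, 0.001, -0.579]
force: [-1.7, 1.7, 5.5]
gripper_width: 0.0115
gripper_force: 60.2
```

```bash
python3 st.py
```

```text
21.7 [0.5967 0.0128 0.1081] [-3.14e+00  1.00e-03 -5.79e-01] F [-1.7  1.7  5.5] T [0.46  0.544 0.088] q7 -2.21 w 0.0115
```

Emit:
play_rows(increments="-0.001 -0.002 0 0 0 -0.2 255;0 0 0 0 0 0 255")

```text
time_s: 21.9
position: [0.5968, 0.0128, 0.1081]
ee_rot: [-3.14, 0.001, -0.609]
force: [-2.7, 2.4, 5.2]
gripper_width: 0.0111
gripper_force: 60.3
```

```bash
python3 st.py
```

```text
21.9 [0.5968 0.0128 0.1081] [-3.14e+00  1.00e-03 -6.09e-01] F [-2.7  2.4  5.2] T [0.524 0.593 0.104] q7 -2.24 w 0.0111
```

Emit:
play_rows(increments="-0.001 -0.002 0 0 0 -0.2 255;0 0 0 0 0 0 255")

```text
time_s: 22.1
position: [0.5967, 0.0128, 0.1081]
ee_rot: [-3.14, 0.001, -0.639]
force: [-2.7, 1.3, 6.0]
gripper_width: 0.0116
gripper_force: 60.3
```

```bash
python3 st.py
```

```text
22.1 [0.5967 0.0128 0.1081] [-3.14e+00  1.00e-03 -6.39e-01] F [-2.7  1.3  6. ] T [0.435 0.652 0.227] q7 -2.26 w 0.0116
```

Emit:
play_rows(increments="-0.001 -0.002 0 0 0 -0.2 255;0 0 0 0 0 0 255")

```text
time_s: 22.3
position: [0.5967, 0.0128, 0.1081]
ee_rot: [-3.141, 0.001, -0.668]
force: [-3.1, 1.0, 5.5]
gripper_width: 0.0112
gripper_force: 60.3
```

```bash
python3 st.py
```

```text
22.3 [0.5967 0.0128 0.1081] [-3.141e+00  1.000e-03 -6.680e-01] F [-3.1  1.   5.5] T [0.454 0.583 0.471] q7 -2.29 w 0.0112
```

The torque climbed from 0.23 to 0.47 N m, so the nut is at its stop. I'll back off by half the socket play, which won't turn the nut, and then lift.

Emit:
play_rows(increments="0 0 0 0 0 0.3 255;0 0 0 0 0 0.3 255;0 0 0 0 0 0.3 255;0 0 0 0 0 0 255")

```text
time_s: 22.7
position: [0.5967, 0.0121, 0.1075]
ee_rot: [-3.141, 0.001, -0.534]
force: [-0.2, 1.1, -2.5]
gripper_width: 0.0109
gripper_force: 59.2
```

```bash
python3 st.py
```

```text
22.7 [0.5967 0.0121 0.1075] [-3.141e+00  1.000e-03 -5.340e-01] F [-0.2  1.1 -2.5] T [ 0.349 -0.051  0.004] q7 -2.17 w 0.0109
```

Emit:
play_rows(increments="0 0 0.2 0 0 0 255;0 0 0.2 0 0 0 255;0 0 0.3 0 0 0 255;0 0 0.3 0 0 0 255;0 0 0.4 0 0 0 255;0 0 0.4 0 0 0 255;0 0 0.6 0 0 0 255;0 0 0.6 0 0 0 255;0 0 0 0 0 0 255;0 0 0 0 0 0 255")

```text
time_s: 23.7
position: [0.5968, 0.0111, 0.1831]
ee_rot: [-3.141, -0.001, -0.537]
force: [-0.7, -0.6, -1.7]
gripper_width: 0.0115
gripper_force: 59.3
```

```bash
python3 st.py
```

```text
23.7 [0.5968 0.0111 0.1831] [-3.141e+00 -1.000e-03 -5.370e-01] F [-0.7 -0.6 -1.7] T [-0.017  0.034 -0.02 ] q7 -2.18 w 0.0115
```

Emit:
play_rows(increments="-0.69 0.41 0 0 0 0 255;-0.69 0.41 0 0 0 0 255;-0.69 0.41 0 0 0 0 255;-0.69 0.41 0 0 0 0 255;-0.69 0.41 0 0 0 0 255;0 0 0 0 0 0 255;0 0 0 0 0 0 255")

```text
time_s: 24.4
position: [0.5102, 0.0625, 0.1824]
ee_rot: [3.141, 0.0, -0.536]
force: [-0.8, 0.3, -1.5]
gripper_width: 0.0112
gripper_force: 59.2
```

```bash
python3 st.py
python3 - <<'E'
from h import *
c=cam('wrist');u,v=proj(c,[.5955,.0133,.084]);print(u,v)
cc=cv2.cvtColor(c['img'],cv2.COLOR_RGB2BGR)
u,v=int(u),max(int(v),50)
cv2.imwrite('pics/n2.png',np.hstack([cv2.resize(cc[v-50:v+50,u-50:u+50],(400,400),interpolation=cv2.INTER_CUBIC),cv2.resize(cc[190:290,280:380],(400,400),interpolation=cv2.INTER_CUBIC)]));print(u,v)
hsv=cv2.cvtColor(c['img'],cv2.COLOR_RGB2HSV)
m=((hsv[...,0]>10)&(hsv[...,0]<30)&(hsv[...,1]>100)).astype(np.uint8);m[150:]=0;m[:,:260]=0;m[:,400:]=0
cn=max(cv2.findContours(m,0,2)[0],key=cv2.contourArea);h=cv2.convexHull(cn)[:,0].astype(float)
for z in(.0705,.0778):
  w=np.array([onz(c,a,b,z)[:2] for a,b in h]);print(z,cv2.minAreaRect((w*1000).astype(np.float32)))
E
```

```text
24.4 [0.5102 0.0625 0.1824] [ 3.141  0.    -0.536] F [-0.8  0.3 -1.5] T [-0.    -0.005  0.019] q7 -2.31 w 0.0112
323.97109099738725 66.6470940357039
323 66
0.0705 ((596.227783203125, 13.369453430175781), (19.628604888916016, 20.307193756103516), 64.148193359375)
0.0778 ((595.6714477539062, 13.635055541992188), (19.06564712524414, 19.724821090698242), 64.14826965332031)
```

View pics/n2.png

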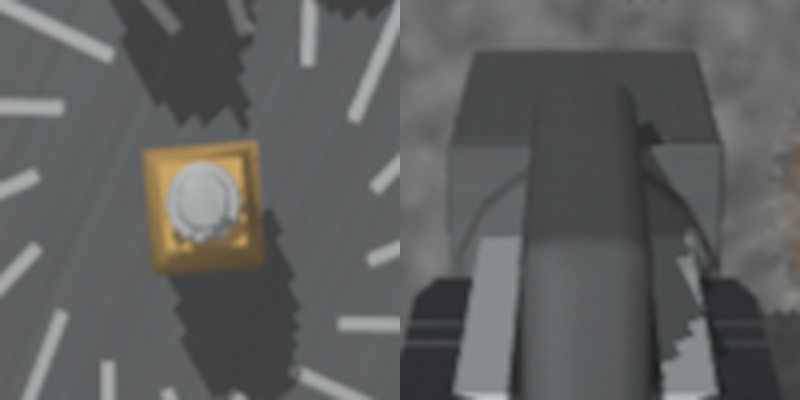

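The nut now sits squarer, at an angle of 1.12 rad. That means it has turned 2.52 rad, or an 8.1 mm rise, which fits the stop. The key is unchanged in the grip. Next is carrying it to the white lid.

Emit:
play_rows(increments="-0.346 -0.936 0 0 0 0 255;-0.346 -0.936 0 0 0 0 255;-0.346 -0.936 0 0 0 0 255;-0.346 -0.936 0 0 0 0 255;-0.346 -0.936 0 0 0 0 255;-0.346 -0.936 0 0 0 0 255;-0.346 -0.936 0 0 0 0 255;-0.346 -0.936 0 0 0 0 255;-0.346 -0.936 0 0 0 0 255;-0.346 -0.936 0 0 0 0 255;-0.346 -0.936 0 0 0 0 255;-0.346 -0.936 0 0 0 0 255;0 0 -0.8 0 0 0 255;0 0 -0.8 0 0 0 255;0 0 -0.8 0 0 0 255;0 0 -0.8 0 0 0 255;0 0 0 0 0 0 255;0 0 0 0 0 0 255")

```text
time_s: 26.25
position: [0.4067, -0.2189, 0.1029]
ee_rot: [3.141, 0.001, -0.537]
force: [0.4, -0.1, -2.1]
gripper_width: 0.0115
gripper_force: 59.0
```

```bash
python3 st.py
```

```text
26.25 [ 0.4067 -0.2189  0.1029] [ 3.141e+00  1.000e-03 -5.370e-01] F [ 0.4 -0.1 -2.1] T [ 0.007 -0.009  0.006] q7 -1.63 w 0.0115
```

Emit:
play_rows(increments="0 0 -0.5 0 0 0 255;0 0 -0.5 0 0 0 255;0 0 -0.4 0 0 0 255;0 0 -0.16 0 0 0 255;0 0 0 0 0 0 255")

```text
time_s: 26.75
position: [0.4068, -0.2184, 0.0639]
ee_rot: [3.141, 0.0, -0.536]
force: [0.7, -0.5, -1.9]
gripper_width: 0.0114
gripper_force: 59.2
```

Emit:
play_rows(increments="0 0 -0.04 0 0 0 255;0 0 0 0 0 0 255")

```text
time_s: 26.95
position: [0.407, -0.2184, 0.0632]
ee_rot: [-3.141, -0.001, -0.536]
force: [0.1, -0.1, -1.2]
gripper_width: 0.0114
gripper_force: 59.2
```

Emit:
play_rows(increments="0 0 -0.04 0 0 0 255;0 0 0 0 0 0 255")

```text
time_s: 27.15
position: [0.4068, -0.2183, 0.0619]
ee_rot: [-3.142, -0.0, -0.536]
force: [0.6, -0.6, -1.1]
gripper_width: 0.011
gripper_force: 59.2
```

Emit:
play_rows(increments="0 0 -0.04 0 0 0 255;0 0 0 0 0 0 255")

```text
time_s: 27.35
position: [0.4067, -0.2182, 0.0608]
ee_rot: [3.142, 0.0, -0.536]
force: [0.4, 0.2, -1.3]
gripper_width: 0.011
gripper_force: 59.2
```

Emit:
play_rows(increments="0 0 -0.02 0 0 0 255;0 0 0 0 0 0 255;0 0 0 0 0 0 255")

```text
time_s: 27.65
position: [0.4067, -0.2182, 0.0603]
ee_rot: [3.142, 0.0, -0.536]
force: [0.6, -0.3, -1.7]
gripper_width: 0.0114
gripper_force: 59.2
```

Emit:
play_rows(increments="0 0 -0.03 0 0 0 255;0 0 0 0 0 0 255;0 0 0 0 0 0 255")

```text
time_s: 27.95
position: [0.4067, -0.2182, 0.0596]
ee_rot: [3.142, 0.0, -0.536]
force: [0.1, -0.5, -1.9]
gripper_width: 0.0113
gripper_force: 59.2
```

Emit:
play_rows(increments="0 0 -0.03 0 0 0 255;0 0 0 0 0 0 255;0 0 0 0 0 0 255")

```text
time_s: 28.25
position: [0.4067, -0.2182, 0.0588]
ee_rot: [3.142, 0.0, -0.536]
force: [-0.0, 0.4, -1.7]
gripper_width: 0.0115
gripper_force: 59.2
```

Emit:
play_rows(increments="0 0 -0.03 0 0 0 255;0 0 0 0 0 0 255;0 0 0 0 0 0 255")

```text
time_s: 28.55
position: [0.4068, -0.2183, 0.0586]
ee_rot: [-3.141, -0.0, -0.536]
force: [-1.8, 1.7, 8.4]
gripper_width: 0.0113
gripper_force: 60.8
```

Emit:
play_rows(increments="0 0 -0.02 0 0 0 255;0 0 0 0 0 0 255;0 0 0 0 0 0 255")

```text
time_s: 28.85
position: [0.4069, -0.2183, 0.0586]
ee_rot: [-3.141, -0.001, -0.536]
force: [-4.3, 2.6, 17.6]
gripper_width: 0.0112
gripper_force: 62.2
```

Contact is made. I'll ease the pressure, open, and withdraw straight up.

Emit:
play_rows(increments="0 0 0.03 0 0 0 255;0 0 0 0 0 0 220;0 0 0 0 0 0 160;0 0 0 0 0 0 100;0 0 0 0 0 0 90;0 0 0 0 0 0 90;0 0 0 0 0 0 90;0 0 0 0 0 0 90")

```text
time_s: 29.65
position: [0.4067, -0.2183, 0.0583]
ee_rot: [3.142, 0.0, -0.536]
force: [0.7, -0.2, -0.2]
gripper_width: 0.0553
gripper_force: 0.0
```

Emit:
play_rows(increments="0 0 0.3 0 0 0 60;0 0 0.5 0 0 0 60;0 0 0.8 0 0 0 60;0 0 1 0 0 0 60;0 0 1 0 0 0 60;0 0 1 0 0 0 60;-0.8 0 1 0 0 0 60;-0.8 0 1 0 0 0 60;-0.8 0 0 0 0 0 60;0 0 0 0 0 0 60")

```text
time_s: 30.65
position: [0.3446, -0.2185, 0.2244]
ee_rot: [-3.141, -0.001, -0.538]
force: [0.4, -0.3, -0.3]
gripper_width: 0.0651
gripper_force: 0.0
```

```bash
python3 st.py
python3 - <<'E'
from h import *
a=cam('top','t2');b=cam('scene','s2');w=cam('wrist')
f=lambda c,x0,x1,y0,y1:cv2.resize(cv2.cvtColor(c['img'],cv2.COLOR_RGB2BGR)[y0:y1,x0:x1],(400,400),interpolation=cv2.INTER_CUBIC)
print(proj(a,[.4054,-.2178,.099]),proj(a,[.4054,-.2178,.053]),proj(b,[.4054,-.2178,.007]),proj(b,[.4054,-.2178,.099]))
u,v=proj(b,[.4054,-.2178,.05]).astype(int);u2,v2=proj(a,[.4054,-.2178,.05]).astype(int)
cv2.imwrite('pics/end.png',np.hstack([f(a,u2-40,u2+40,v2-40,v2+40),f(b,u-40,u+40,v-40,v+40)]))
E
```

```text
30.65 [ 0.3446 -0.2185  0.2244] [-3.141e+00 -1.000e-03 -5.380e-01] F [ 0.4 -0.3 -0.3] T [ 0.005  0.016 -0.039] q7 -1.65 w 0.0651
[426.7989448 250.8224524] [423.19923273 252.71047157] [410.76748795 192.71789725] [412.81204468 166.33515898]
```

View pics/end.png

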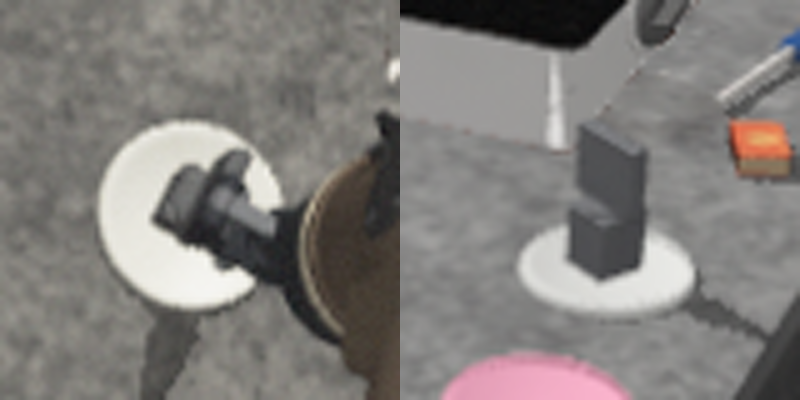

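The key stands upright in the middle of the white lid and the gripper is clear of it, so I'll hand in.

```bash
python3 -c "
from rig import bot
print(bot.sign_off())"
```

```text
the job is handed in; nothing more can be done
None
```

I unscrewed the nut clockwise until the torque rose sharply at its stop (2.52 rad measured), stood the key upright and let go on the middle of the white lid, and handed in at about 31 s; sign-off gave no verdict, and wrist torque briefly read 0.47 N m at the stop, just over the 0.4 N m forcing guide.

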